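Sort the beech stool rails into their glue-up trays

ROBOT

A 6-joint arm with a two-finger parallel gripper is mounted at the origin on the work surface. World frame = base frame: x ahead of the robot, y to its left, z up, the work surface at z = 0. Lengths are in m, angles in rad, forces in N, time in s.
With the tool pointing down it reaches from about 0.35 to 0.925 m from the base axis. Payload 6.4 kg.
Tool frame: the origin (TCP) lies on the centre line of the jaws, within the pads' length; the fingertips stand 14 mm ahead of it and the grasp point (between the pads) lies 5 mm behind it; z points along the fingers, y is the line along which they close (so a half turn about z gives the same grasp; the last joint's range is limited). The gripper opens to 94 mm and grips with 3 to 60 N. Pads are 16 mm wide; open, the fingers measure 119 mm over their backs; the gripper's body (75 mm by 177 mm) begins 78 mm behind the grasp point.
Start: joints at [1.139, 0.245, 1.558, -0, 1.339, -0.174], TCP at [0.166, 0.629, 0.219] pointing down, gripper open.
Joint ranges: [-3.13, 3.13], [-1.02, 2.26], [0.13, 2.54], [-0.95, 4.09], [0.21, 2.88], [-2.74, 2.74]. Speed limits (rad/s): [2.57, 2.57, 3.14, 3.14, 3.14, 3.14].

INTERFACE

Orientations are given as a rotation vector (axis times angle).
In Python, from workcell import r, optics gives the robot as it stands.
- The arm moves only by the shell command python3 -m inch 'ROWS' [FORCE]. ROWS is text: rows parted by semicolons, each of 7 numbers parted by spaces: the shift along the tool's x, y, z in units of 30 mm (1.0 is 30 mm), then the turn, a rotation vector about the tool's x, y, z in units of 5 degrees (1.0 is 5 degrees), then the finger opening in mm, from 0 to 94. A call has 1 to 10 rows; each row shifts and turns the commanded pose from where the row before left it, along the tool's axes as they then stand; what a row does not reach is not made up. A row lasts 1/12 s, in which the tool goes at most 41.7 mm and 7.16 degrees, less where a joint would pass 70% of its speed; a pose out of reach is approached as far as the arm can. A call is refused whole if a number of a shift passes 1 or a number of a turn 1, either way. A call with a gripper value outside its range is refused whole. The fingers move at their own pace and stop on an object; FORCE is the grip in N (left out, the last holds). Time passes only in rows, so rows that do not move let the fingers close. It gives the time, the measured TCP pose, the force, the opening and the grip force at its end, in the units of the state.
- r.get_obs(): the state, without advancing time (a new reading comes with each control period).
- optics.grab_frame(name): name is "scene" or "top"; returns a dict with "image" (420x560x3 uint8, red, green, blue), "intrinsics" (3x3 intrinsics, pixels), "D" ([k1, k2, p1, p2, k3] as OpenCV has them; the pictures are not rectified), "world_from_camera" (4x4, takes a point from camera to world coordinates). Camera axes: x right, y down, z forward; pixel columns grow to the right and rows downward; lengths in m; the calibration is good to about 2 mm. A picture is of the moment at which its call begins. There is no depth.
- r.sign_off(): hands the job in; it is judged then, once.
The state is a dict: "time": time; "q": joint angles; "dq": joint speeds; "effort": joint torques, N m; "eef_pos": TCP position; "ee_rot": TCP orientation; "force": force on the tool from outside, world axes, zero at the start; "moment": the same for the moment, N m; "grip_width": opening from 0.0 (shut) to 1.0 (fully open); "finger_force": force on a finger pad.
Only numpy, scipy, OpenCV 4.12 (cv2) and the standard library are available. Lean on these libraries where they do the work, as an engineer would, in place of code of your own. Each camera call takes 0.05 s, during which the arm holds its last target. There are 200 camera calls.

TASK

Get the stool's parts ready for glue-up: one after another, lay each of the three pale beech rails in the blue tray made for its length (the short rail in the short tray, the middle one in the middle tray, the long one in the long tray), lying straight along the tray and flat on its floor inside the lip. Set them down rather than dropping them, and leave the two dark walnut rails, the plane and the glue bottle where they are.

Things in the scene. Friction and masses are not known exactly. Their poses are not given: they have to be found in the camera images.
- beech_short: short stool rail of pale cream-coloured beech: square bar 30 x 30 mm in section with a round tenon (16 mm diameter, 18 mm long) at each end, 80 mm long overall (the square part 44 mm), about 48 g. Lies loose and flat on the bench. Origin at its very centre (15 mm above what it rests on); x runs along its length, z up.
- beech_middle: middle stool rail of pale cream-coloured beech: square bar 30 x 30 mm in section with a round tenon (16 mm diameter, 18 mm long) at each end, 115 mm long overall (the square part 79 mm), about 69 g. Lies loose and flat on the bench. Origin at its very centre (15 mm above what it rests on); x runs along its length, z up.
- beech_long: long stool rail of pale cream-coloured beech: square bar 30 x 30 mm in section with a round tenon (16 mm diameter, 18 mm long) at each end, 150 mm long overall (the square part 114 mm), about 90 g. Lies loose and flat on the bench. Origin at its very centre (15 mm above what it rests on); x runs along its length, z up.
- tray_short: short tray, a low blue rectangular frame with a grey floor, fixed to the bench, outside 116 x 66 mm, inside 104 x 54 mm. Floor surface 4 mm above the bench, walls 6 mm thick with their top 10 mm above the bench (a 6 mm lip over the floor), so the fingertips should be over 6 mm above a rail's underside when it is laid in. Origin on the bench under its centre; x along its length, y across, z up.
- tray_middle: middle tray, a low blue rectangular frame with a grey floor, fixed to the bench, outside 151 x 66 mm, inside 139 x 54 mm. Floor surface 4 mm above the bench, walls 6 mm thick with their top 10 mm above the bench (a 6 mm lip over the floor), so the fingertips should be over 6 mm above a rail's underside when it is laid in. Origin on the bench under its centre; x along its length, y across, z up.
- tray_long: long tray, a low blue rectangular frame with a grey floor, fixed to the bench, outside 186 x 66 mm, inside 174 x 54 mm. Floor surface 4 mm above the bench, walls 6 mm thick with their top 10 mm above the bench (a 6 mm lip over the floor), so the fingertips should be over 6 mm above a rail's underside when it is laid in. Origin on the bench under its centre; x along its length, y across, z up.
- walnut_middle: middle stool rail of dark brown, nearly black walnut: square bar 30 x 30 mm in section with a round tenon (16 mm diameter, 18 mm long) at each end, 115 mm long overall (the square part 79 mm), about 69 g. Lies loose and flat on the bench. Origin at its very centre (15 mm above what it rests on); x runs along its length, z up. Belongs to another stool: stays where it is.
- walnut_long: long stool rail of dark brown, nearly black walnut: square bar 30 x 30 mm in section with a round tenon (16 mm diameter, 18 mm long) at each end, 150 mm long overall (the square part 114 mm), about 90 g. Lies loose and flat on the bench. Origin at its very centre (15 mm above what it rests on); x runs along its length, z up. Belongs to another stool: stays where it is.
- plane: bystander: a small wooden hand plane, block 150 x 50 x 34 mm with a steel iron and a front knob, 65 mm high in all, 500 g, loose. Origin under its centre on the bench; x along its length.
- glue: bystander: a white glue bottle with an orange cap, 60 mm diameter, 100 mm tall, 300 g, loose, upright. Origin under its centre on the bench.
Not all that is in view belongs to the job. Leave any orange or turquoise look-alike of the beech_middle alone.

How it is judged:
At the end, for the whole second after the job is handed in: Each beech rail lies released and at rest on the floor of the tray of its own length (centre 16.5 to 21.5 mm up), within 14 mm of its middle along and across and 0.3 rad of its direction; walnut rails, plane and bottle within 15 mm of where they stood (x of beech_short in the frame of tray_short between -0.014 and 0.014 m and y of beech_short in the frame of tray_short between -0.014 and 0.014 m and z of beech_short in the frame of tray_short between 0.0165 and 0.0215 m and angle between the x axis of beech_short and the x axis of tray_short, either way round below 0.3 rad and contact force between each of beech_short, beech_middle, beech_long and the fingers below 0.05 N and linear speed of each of beech_short, beech_middle, beech_long below 0.02 m/s and angular speed of each of beech_short, beech_middle, beech_long below 0.2 rad/s and x of beech_middle in the frame of tray_middle between -0.014 and 0.014 m and y of beech_middle in the frame of tray_middle between -0.014 and 0.014 m and z of beech_middle in the frame of tray_middle between 0.0165 and 0.0215 m and angle between the x axis of beech_middle and the x axis of tray_middle, either way round below 0.3 rad and x of beech_long in the frame of tray_long between -0.014 and 0.014 m and y of beech_long in the frame of tray_long between -0.014 and 0.014 m and z of beech_long in the frame of tray_long between 0.0165 and 0.0215 m and angle between the x axis of beech_long and the x axis of tray_long, either way round below 0.3 rad and distance of each of walnut_middle, walnut_long, plane, glue from where it was at the start of the episode below 0.015 m); the robot touches nothing.
It fails at once if a beech rail is dropped or thrown (faster than 0.6 m/s while the fingers do not touch it) ((contact force between beech_short and the fingers below 0.01 N and linear speed of beech_short above 0.6 m/s) or (contact force between beech_middle and the fingers below 0.01 N and linear speed of beech_middle above 0.6 m/s) or (contact force between beech_long and the fingers below 0.01 N and linear speed of beech_long above 0.6 m/s)).
It fails at once if a walnut rail is moved more than 15 mm (distance of any of walnut_middle, walnut_long from where it was at the start of the episode above 0.015 m).
It fails at once if the plane or the glue bottle is moved more than 15 mm or tipped over (distance of any of plane, glue from where it was at the start of the episode above 0.015 m or angle between any of plane, glue's own z axis and vertical above 0.4 rad).
It also fails if it takes over 83 s, if anything falls off the work surface, if the arm or the gripper's body presses on something with over 40 N, if the wrist force passes 120 N, or if a joint passes its speed limit or range.

## Working session

There is one attempt and no reset: what is moved stays moved. The work goes in short steps, Python scripts to look and compute and a shell command to move; the robot and the scene stay as the last step left them, time stands still between calls to the robot, and variables do not carry over. Pictures are saved under pics/ and viewed, at most 14 in all, crops included, and the job is handed in when it is done.

```bash
mkdir -p pics; ls; python3 - <<'E'
from workcell import r, optics
import cv2
for n in("scene","top"):
    f=optics.grab_frame(n); cv2.imwrite(f"pics/{n}0.png",f["image"][:,:,::-1]); print(f["intrinsics"],f["D"],f["world_from_camera"])
print(r.get_obs())
E
```

```text
pics
[[543.53619212   0.         281.578377  ]
 [  0.         543.53619212 210.98410969]
 [  0.           0.           1.        ]] [-0.08978523  0.          0.          0.          0.        ] [[ 0.60559192  0.54454753 -0.58028133  1.32394031]
 [ 0.7955409  -0.43198329  0.42485893 -0.65554385]
 [-0.01931596 -0.71892866 -0.69481542  1.01057652]
 [ 0.          0.          0.          1.        ]]
[[470.6513642    0.         279.75214109]
 [  0.         470.6513642  195.48922208]
 [  0.           0.           1.        ]] [-0.14545997  0.          0.          0.          0.        ] [[-0.02113424 -0.98312677  0.1817006   0.32568491]
 [-0.99977498  0.02045032 -0.00563686 -0.07556138]
 [ 0.00182591 -0.18177884 -0.98333774  1.13456463]
 [ 0.          0.          0.          1.        ]]
{'time': 0.1, 'q': array([ 1.13890924e+00,  2.45742686e-01,  1.55888350e+00,  1.57435012e-05,
        1.33871052e+00, -1.74104789e-01]), 'dq': array([-0.00012827, -0.00164238, -0.00228766, -0.00087104, -0.00139798,
        0.0006228 ]), 'effort': array([ 6.35050037e-04, -4.16911018e+01, -3.15524054e+01,  6.87060901e-02,
        3.09681427e-02, -4.12859958e-05]), 'eef_pos': array([0.16548176, 0.62804604, 0.21846116]), 'ee_rot': array([-4.03740018e-01, -3.11500085e+00,  2.60713832e-03]), 'force': array([-0.7482592 , -0.50211831, -0.54050184]), 'moment': array([ 0.06042291, -0.04269497,  0.00326833]), 'finger_force': 0.0, 'grip_width': 1.0006562259962408}
```

View pics/scene0.png

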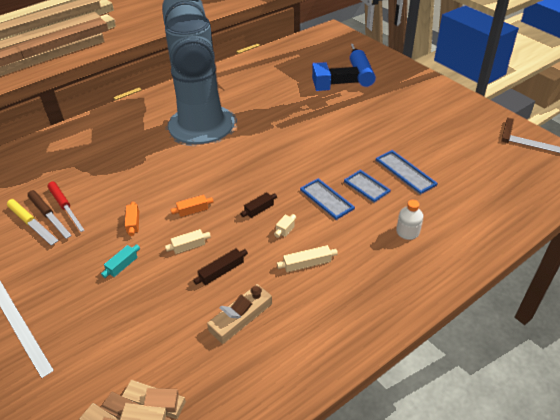

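View pics/top0.png

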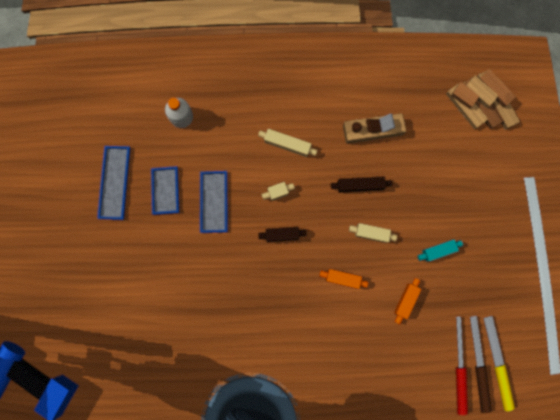

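The top view shows the pale rails at (289,142) long, (278,191) short and (374,233) middle. The trays are at (114,183) long, (165,191) short and (214,202) middle. The same items in the scene view are at (307,258), (285,226), (188,242) and (406,172), (367,186), (327,198).

The middle-size candidates in the top view are:
- cream (374,233)
- walnut (283,234)
- orange (345,279) and (409,301)
- turquoise (441,250)

Only the cream one fits beech. I'll confirm it in a crop while measuring.

```bash
cat > h.py <<'E'
import cv2, numpy as np
from workcell import r, optics
HSV={"beech":((18,40,110),(35,140,255)),"blue":((105,120,50),(125,255,255)),"walnut":((0,0,0),(179,255,60))}
def ray(f,uv):
    p=cv2.undistortPoints(np.float32(uv).reshape(-1,1,2),f["intrinsics"],np.float64(f["D"]))[:,0]
    T=f["world_from_camera"]; d=np.c_[p,np.ones(len(p))]@T[:3,:3].T
    return T[:3,3],d/np.linalg.norm(d,axis=1)[:,None]
def plane(f,uv,z):
    o,d=ray(f,uv); return (o+d*((z-o[2])/d[:,2])[:,None])[:,:2]
def blobs(f,col,amin=60):
    m=cv2.inRange(cv2.cvtColor(f["image"],cv2.COLOR_RGB2HSV),*map(np.array,HSV[col]))
    m=cv2.morphologyEx(m,cv2.MORPH_CLOSE,np.ones((3,3),np.uint8))
    cs=cv2.findContours(m,cv2.RETR_EXTERNAL,cv2.CHAIN_APPROX_NONE)[0]
    return [c.reshape(-1,2) for c in cs if cv2.contourArea(c)>amin]
def cen(c):
    M=cv2.moments(cv2.convexHull(c)); return np.array([M["m10"],M["m01"]])/M["m00"]
def tri(f1,c1,f2,c2):
    A=np.zeros((3,3));b=np.zeros(3);L=[]
    for f,c in((f1,c1),(f2,c2)):
        o,d=ray(f,[c]);P=np.eye(3)-np.outer(d[0],d[0]);A+=P;b+=P@o;L.append((o,P))
    x=np.linalg.solve(A,b); return x,max(np.linalg.norm(P@(x-o)) for o,P in L)
def near(bl,p): return min(bl,key=lambda c:np.linalg.norm(cen(c)-p))
def rect(f,c,z):
    (x,y),(w,h),a=cv2.minAreaRect(plane(f,c,z).astype(np.float32)*1000)
    if w<h: w,h,a=h,w,a+90
    return np.array([x,y])/1000,w,h,(a+90)%180-90
E
python3 - <<'E'
from h import *
s,t=optics.grab_frame("scene"),optics.grab_frame("top")
for n,col,ps,pt,z in[("b_long","beech",(307,258),(289,142),.015),("b_short","beech",(285,226),(278,191),.015),("b_mid","beech",(188,242),(374,233),.015),
 ("t_long","blue",(406,172),(114,183),.006),("t_short","blue",(367,186),(165,191),.006),("t_mid","blue",(327,198),(214,202),.006),
 ("w_mid","walnut",(259,205),(283,234),.015),("w_long","walnut",(221,266),(361,185),.015)]:
    a,b=near(blobs(s,col),ps),near(blobs(t,col),pt)
    x,e=tri(s,cen(a),t,cen(b)); c,w,h,ang=rect(t,b,z); _,ws,hs,as_=rect(s,a,z)
    print(n,cen(a).round(),cen(b).round(),"xyz",x.round(4),"err",round(e,4),"top",c.round(4),round(w),round(h),"ang",round(ang,1),"scene",round(ws),round(hs),round(as_,1))
print("plane/glue",plane(t,[(375,128)],.034),plane(t,[(176,104)],.1))
c=cv2.hconcat([cv2.resize(t["image"][110:310,240:480],(0,0),fx=2,fy=2,interpolation=2)])
cv2.imwrite("pics/crop1.png",cv2.resize(t["image"][110:330,240:480],None,fx=2.5,fy=2.5,interpolation=2)[:,:,::-1])
E
```

```text
b_long [307. 258.] [288. 142.] xyz [ 0.6655 -0.1038  0.0237] err 0.0008 top [ 0.668  -0.1045] 151 32 ang 69.0 scene 151 51 69.1
b_short [285. 225.] [277. 190.] xyz [ 0.5439 -0.076   0.0219] err 0.0004 top [ 0.5454 -0.0767] 80 32 ang -72.4 scene 85 44 -47.2
b_mid [187. 241.] [373. 232.] xyz [ 0.4374 -0.3009  0.0224] err 0.0006 top [ 0.4378 -0.3034] 117 33 ang 76.0 scene 115 55 77.2
t_long [406. 171.] [114. 183.] xyz [0.5773 0.3348 0.0061] err 0.0032 top [0.5771 0.3323] 183 66 ang -2.8 scene 188 69 -2.9
t_short [367. 185.] [165. 190.] xyz [0.5534 0.2017 0.0097] err 0.0021 top [0.5536 0.2014] 114 65 ang 3.0 scene 116 69 3.2
t_mid [327. 198.] [213. 202.] xyz [0.5235 0.0816 0.0081] err 0.0023 top [0.5236 0.0802] 147 62 ang 0.0 scene 153 69 0.6
w_mid [257. 207.] [283. 234.] xyz [ 0.4383 -0.0874  0.0131] err 0.0003 top [ 0.4379 -0.0867] 113 32 ang -86.8 scene 114 47 -87.1
w_long [218. 270.] [362. 184.] xyz [ 0.5559 -0.2846  0.0108] err 0.0016 top [ 0.5556 -0.2827] 151 34 ang -88.2 scene 147 43 81.0
plane/glue [[ 0.69342607 -0.32035609]] [[0.74043441 0.15756593]]
```

View pics/crop1.png

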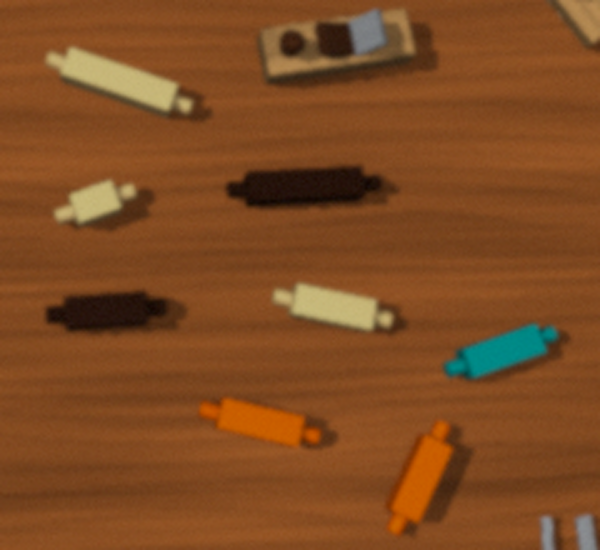

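The crop confirms three cream rails: long at crop (119,80), short at (96,201) and middle at (334,306). The dark, orange and turquoise ones are clearly other colours. The rail tops measure about 22–30 mm high and the trays 6–10 mm, which agrees with the text. The short rail goes first.

```bash
cat > go.py <<'E'
import sys, numpy as np
from scipy.spatial.transform import Rotation as R
from workcell import r
G=dict(rs=(.5445,-.0765,17.6),rm=(.4375,-.302,-13.5),rl=(.6665,-.104,-21),ts=(.5535,.2015,93),tm=(.5235,.081,-89.7),tl=(.577,.3335,-93))
x,y,a=G[sys.argv[1]]; z=float(sys.argv[2]); o=r.get_obs()
M=R.from_rotvec(o["ee_rot"]).as_matrix(); d=np.array([x,y,z])-o["eef_pos"]
yaw=np.degrees(np.arctan2(M[1,1],M[0,1])); t=-(a-yaw)
c,s=np.cos(np.radians(a)),np.sin(np.radians(a)); N=np.array([[-s,c,0],[c,s,0],[0,0,-1]])
print("t",o["time"],"tilt",np.degrees(np.arccos(-M[2,2])).round(1),"turn(5deg)",round(t/5,2),"shift now",(M.T@d/.03).round(2),"after turn",(N@d/.03).round(2))
E
python3 -m inch '0 0 0 0 0 .96 94;0 0 0 0 0 .96 94;0 0 0 0 0 .96 94;0 0 0 0 0 .96 94;0 0 0 0 0 .96 94;0 0 0 0 0 .96 94;0 0 0 0 0 .96 94;0 0 0 0 0 .96 94;0 0 0 0 0 .96 94;0 0 0 0 0 .96 94' 25
python3 -m inch '0 0 0 0 0 .96 94;0 0 0 0 0 .96 94;0 0 0 0 0 0 94'; python3 go.py rs .1
```

```text
time: 1.03
eef_pos: [0.1656, 0.6284, 0.2191]
ee_rot: [1.642, 2.678, -0.001]
force: [0.0, -0.3, 0.0]
grip_width: 0.999
finger_force: 0.0
time: 1.28
eef_pos: [0.1657, 0.6284, 0.2192]
ee_rot: [1.856, 2.534, -0.001]
force: [0.0, 0.4, 0.0]
grip_width: 1.001
finger_force: 0.0
t 1.2833 tilt 0.0 turn(5deg) -0.01 shift now [-26.21   4.96   3.98] after turn [-26.21   4.93   3.97]
```

```bash
python3 -m inch '-.97 .18 .1 0 0 0 94;-.97 .18 .1 0 0 0 94;-.97 .18 .1 0 0 0 94;-.97 .18 .1 0 0 0 94;-.97 .18 .1 0 0 0 94;-.97 .18 .1 0 0 0 94;-.97 .18 .1 0 0 0 94;-.97 .18 .1 0 0 0 94;-.97 .18 .1 0 0 0 94;-.97 .18 .1 0 0 0 94' >/dev/null
python3 -m inch '-.97 .18 .1 0 0 0 94;-.97 .18 .1 0 0 0 94;-.97 .18 .1 0 0 0 94;-.97 .18 .1 0 0 0 94;-.97 .18 .1 0 0 0 94;-.97 .18 .1 0 0 0 94;-.97 .18 .1 0 0 0 94;-.97 .18 .1 0 0 0 94;-.97 .18 .1 0 0 0 94;-.97 .18 .1 0 0 0 94' >/dev/null
python3 -m inch '-.97 .18 .2 0 0 0 80;-.97 .18 .2 0 0 0 80;-.97 .18 .2 0 0 0 80;-.97 .18 .2 0 0 0 80;-.97 .18 .2 0 0 0 80;-.97 .18 .2 0 0 0 80;-.5 0 .2 0 0 0 80;0 0 .2 0 0 0 80;0 0 0 0 0 0 80'; python3 go.py rs .023
```

```text
time: 3.7
eef_pos: [0.5319, -0.0639, 0.1098]
ee_rot: [-1.853, -2.533, 0.001]
force: [0.3, 0.0, -0.5]
grip_width: 0.851
finger_force: 0.0
t 3.7 tilt 0.2 turn(5deg) 0.0 shift now [-0.53  0.28  2.89] after turn [-0.53  0.27  2.89]
```

```bash
python3 -m inch '-.26 .14 .5 0 0 0 80;-.27 .14 .5 0 0 0 80;0 0 .5 0 0 0 80;0 0 .5 0 0 0 80;0 0 .4 0 0 0 80;0 0 .3 0 0 0 80;0 0 .2 0 0 0 80;0 0 0 0 0 0 80' ; python3 go.py rs .023
python3 - <<'E'
from h import *
f=[optics.grab_frame(n) for n in("scene","top")]
a=cv2.resize(f[0]["image"][150:300,190:390],(400,300)); b=cv2.resize(f[1]["image"][120:270,180:380],(400,300))
cv2.imwrite("pics/g1.png",cv2.hconcat([a,b])[:,:,::-1])
E
```

```text
time: 4.37
eef_pos: [0.5451, -0.076, 0.0234]
ee_rot: [-1.852, -2.535, 0.001]
force: [-0.8, 0.3, 0.6]
grip_width: 0.85
finger_force: 0.0
t 4.3667 tilt 0.1 turn(5deg) 0.02 shift now [-0.01 -0.02  0.01] after turn [-0.01 -0.02  0.01]
```

View pics/g1.png

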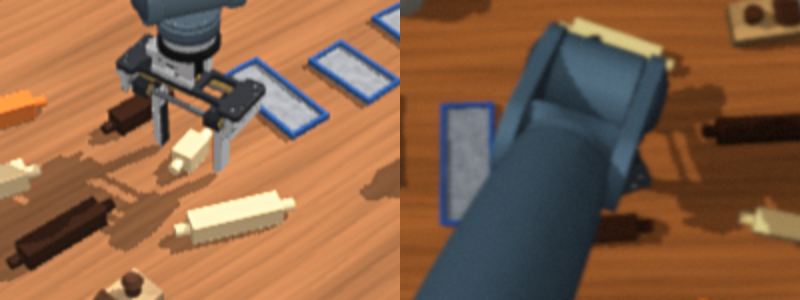

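The fingers straddle the short rail in the left crop, around (190,145). I'll close and lift.

```bash
python3 -m inch '0 0 0 0 0 0 20;0 0 0 0 0 0 20;0 0 0 0 0 0 20;0 0 0 0 0 0 20;0 0 0 0 0 0 20;0 0 0 0 0 0 20;0 0 0 0 0 0 20;0 0 0 0 0 0 20' 25
python3 -m inch '0 0 -.3 0 0 0 20;0 0 -.5 0 0 0 20;0 0 -.6 0 0 0 20;0 0 -.6 0 0 0 20;0 0 -.6 0 0 0 20;0 0 0 0 0 -.7 20;0 0 0 0 0 -.7 20;0 0 0 0 0 -.7 20;0 0 0 0 0 -.7 20;0 0 0 0 0 -.7 20'; python3 go.py ts .1
```

```text
time: 5.13
eef_pos: [0.5459, -0.0769, 0.0244]
ee_rot: [-1.855, -2.535, 0.0]
force: [-0.9, -0.1, -0.6]
grip_width: 0.317
finger_force: 0.2
time: 5.97
eef_pos: [0.5461, -0.0769, 0.1031]
ee_rot: [1.443, 2.79, 0.0]
force: [0.2, -0.7, -0.6]
grip_width: 0.317
finger_force: 25.0
t 5.9667 tilt 0.0 turn(5deg) -11.54 shift now [7.43 5.56 0.1 ] after turn [-0.73  9.25  0.1 ]
```

```bash
python3 -m inch '0 0 0 0 0 -.96 20;0 0 0 0 0 -.96 20;0 0 0 0 0 -.96 20;0 0 0 0 0 -.96 20;0 0 0 0 0 -.96 20;0 0 0 0 0 -.96 20;0 0 0 0 0 -.96 20;0 0 0 0 0 -.96 20;0 0 0 0 0 -.96 20;0 0 0 0 0 -.96 20'>/dev/null
python3 -m inch '0 0 0 0 0 -.96 20;0 0 0 0 0 -.96 20;-.1 .5 0 0 0 0 20;-.1 .9 0 0 0 0 20;-.1 .95 0 0 0 0 20;-.1 .95 0 0 0 0 20;-.1 .95 0 0 0 0 20;-.1 .95 0 0 0 0 20;-.1 .95 0 0 0 0 20;0 .95 0 0 0 0 20'>/dev/null
python3 -m inch '0 .95 0 0 0 0 20;0 .7 0 0 0 0 20;0 .5 0 0 0 0 20;0 0 .4 0 0 0 20;0 0 0 0 0 0 20'; python3 go.py ts .0275
python3 - <<'E'
from h import *
s=optics.grab_frame("scene");c=near(blobs(s,"beech"),(367,170)); print(cen(c),rect(s,c,.07))
E
```

```text
time: 8.05
eef_pos: [0.5524, 0.2013, 0.0885]
ee_rot: [0.077, -3.138, 0.001]
force: [-1.0, -0.0, -0.6]
grip_width: 0.315
finger_force: 25.0
t 8.05 tilt 0.2 turn(5deg) -0.04 shift now [-0.04  0.01  2.03] after turn [-0.04  0.01  2.03]
[372.04166667 166.05952381] (array([0.55141431, 0.22281776]), 68.50881958007812, 37.269710540771484, -51.899688720703125)
```

```bash
python3 -m inch '0 0 .4 0 0 0 20;0 0 .5 0 0 0 20;0 0 .4 0 0 0 20;0 0 .3 0 0 0 20;0 0 .2 0 0 0 20;0 0 .1 0 0 0 20;0 0 .05 0 0 0 20;0 0 0 0 0 0 20'; python3 go.py ts .0275
```

```text
time: 8.77
eef_pos: [0.5539, 0.2012, 0.0319]
ee_rot: [-0.075, 3.141, 0.0]
force: [0.2, 1.0, -0.2]
grip_width: 0.317
finger_force: 25.0
t 8.7667 tilt 0.0 turn(5deg) -0.06 shift now [0.01 0.01 0.15] after turn [0.01 0.01 0.15]
```

```bash
python3 -m inch '0 0 .05 0 0 0 20;0 0 .05 0 0 0 20;0 0 .03 0 0 0 20;0 0 0 0 0 0 20;0 0 0 0 0 0 20'
```

```text
time: 9.18
eef_pos: [0.5541, 0.2014, 0.0284]
ee_rot: [-0.075, 3.14, 0.0]
force: [0.1, 0.6, 1.4]
grip_width: 0.319
finger_force: 25.0
```

```bash
python3 -m inch '0 0 .03 0 0 0 20;0 0 0 0 0 0 33;0 0 0 0 0 0 36;0 0 0 0 0 0 40;0 0 0 0 0 0 46;0 0 0 0 0 0 46;0 0 -.3 0 0 0 46;0 0 -.6 0 0 0 46;0 0 -.9 0 0 0 46;0 0 -.9 0 0 0 80'; python3 go.py rm .11
```

```text
time: 10.02
eef_pos: [0.5531, 0.2011, 0.1089]
ee_rot: [0.075, -3.139, 0.0]
force: [0.4, -0.6, 0.6]
grip_width: 0.53
finger_force: 0.0
t 10.0167 tilt 0.1 turn(5deg) 21.24 shift now [  4.65 -16.57  -0.03] after turn [-17.21   0.17  -0.04]
```

```bash
python3 -m inch '0 0 0 0 0 1 80;0 0 0 0 0 1 80;0 0 0 0 0 1 80;0 0 0 0 0 1 80;0 0 0 0 0 1 80;0 0 0 0 0 1 80;0 0 0 0 0 1 80;0 0 0 0 0 1 80;0 0 0 0 0 1 80;0 0 0 0 0 1 80' 25 >/dev/null
python3 -m inch '0 0 0 0 0 1 80;0 0 0 0 0 1 80;0 0 0 0 0 1 80;0 0 0 0 0 1 80;0 0 0 0 0 1 80;0 0 0 0 0 1 80;0 0 0 0 0 1 80;0 0 0 0 0 1 80;0 0 0 0 0 1 80;0 0 0 0 0 1 80' >/dev/null
python3 -m inch '0 0 0 0 0 1 80;0 0 0 0 0 .24 80;-.5 0 0 0 0 0 80;-.9 0 0 0 0 0 80;-.95 0 0 0 0 0 80;-.95 0 0 0 0 0 80;-.95 0 0 0 0 0 80;-.95 0 0 0 0 0 80;-.95 0 0 0 0 0 80;-.95 0 0 0 0 0 80' >/dev/null
python3 -m inch '-.95 0 0 0 0 0 80;-.95 0 0 0 0 0 80;-.95 0 0 0 0 0 80;-.95 0 0 0 0 0 80;-.95 0 0 0 0 0 80;-.95 0 0 0 0 0 80;-.95 0 0 0 0 0 80;-.95 0 0 0 0 0 80;-.95 0 0 0 0 0 80;-.7 0 0 0 0 0 80'; python3 go.py rm .024
python3 - <<'E'
from h import *
f=[optics.grab_frame(n) for n in("scene","top")]
t=f[1];b=near(blobs(t,"beech",30),(165,191));print(cen(b),rect(t,b,.019),len(b))
a=cv2.resize(f[0]["image"][130:280,110:410],(400,200)); b=cv2.resize(t["image"][120:270,100:300],(400,300))
cv2.imwrite("pics/g2.png",cv2.vconcat([a,b])[:,:,::-1])
E
```

```text
time: 13.35
eef_pos: [0.4381, -0.2782, 0.1086]
ee_rot: [2.466, 1.946, -0.001]
force: [0.2, -0.2, -0.5]
grip_width: 0.851
finger_force: 0.0
t 13.35 tilt 0.1 turn(5deg) 0.01 shift now [-0.77  0.16  2.82] after turn [-0.77  0.17  2.82]
[162.63957426 189.29172714] (array([0.55283038, 0.20346851]), 82.34687805175781, 32.325782775878906, 1.6197288036346436) 75
```

View pics/g2.png

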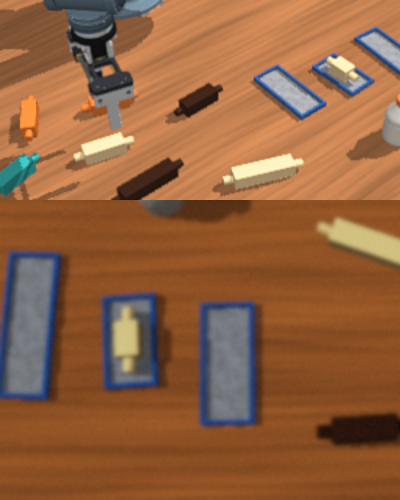

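The short rail is in its tray, at (125,340) in the lower crop, within 3 mm of the middle and straight. Next is the middle beech rail.

```bash
python3 -m inch '-.38 .08 .4 0 0 0 80;-.38 .08 .5 0 0 0 80;0 0 .5 0 0 0 80;0 0 .5 0 0 0 80;0 0 .4 0 0 0 80;0 0 .3 0 0 0 80;0 0 .2 0 0 0 80;0 0 0 0 0 0 80' ; python3 go.py rm .024
```

```text
time: 14.12
eef_pos: [0.4383, -0.298, 0.023]
ee_rot: [-2.464, -1.945, 0.0]
force: [0.2, -0.1, 0.2]
grip_width: 0.853
finger_force: 0.0
t 14.1167 tilt 0.1 turn(5deg) 0.02 shift now [-0.14  0.01 -0.03] after turn [-0.14  0.01 -0.03]
```

```bash
python3 -m inch '0 0 0 0 0 0 20;0 0 0 0 0 0 20;0 0 0 0 0 0 20;0 0 0 0 0 0 20;0 0 0 0 0 0 20;0 0 0 0 0 0 20;0 0 0 0 0 0 20;0 0 0 0 0 0 20;0 0 0 0 0 0 20' 25
python3 -m inch '0 0 -.3 0 0 0 20;0 0 -.5 0 0 0 20;0 0 -.6 0 0 0 20;0 0 -.6 0 0 0 20;0 0 -.6 0 0 0 20;0 0 0 0 0 .7 20;0 0 0 0 0 .9 20;0 0 0 0 0 .9 20;0 0 0 0 0 .9 20;0 0 0 0 0 .9 20'; python3 go.py tm .1
```

```text
time: 14.87
eef_pos: [0.4388, -0.299, 0.0242]
ee_rot: [-2.466, -1.945, 0.0]
force: [-0.7, -0.0, 1.5]
grip_width: 0.318
finger_force: 25.0
time: 15.7
eef_pos: [0.4389, -0.299, 0.1027]
ee_rot: [2.789, 1.446, 0.0]
force: [0.1, -0.5, -0.9]
grip_width: 0.318
finger_force: 25.0
t 15.7 tilt 0.0 turn(5deg) 10.9 shift now [11.98 -4.99  0.09] after turn [  2.89 -12.65   0.09]
```

```bash
python3 -m inch '0 0 0 0 0 .99 20;0 0 0 0 0 .99 20;0 0 0 0 0 .99 20;0 0 0 0 0 .99 20;0 0 0 0 0 .99 20;0 0 0 0 0 .99 20;0 0 0 0 0 .99 20;0 0 0 0 0 .99 20;0 0 0 0 0 .99 20;0 0 0 0 0 .99 20'>/dev/null
python3 -m inch '0 0 0 0 0 .99 20;.2 -.5 0 0 0 0 20;.2 -.9 0 0 0 0 20;.2 -.95 0 0 0 0 20;.2 -.95 0 0 0 0 20;.2 -.95 0 0 0 0 20;.2 -.95 0 0 0 0 20;.2 -.95 0 0 0 0 20;.2 -.95 0 0 0 0 20;.2 -.95 0 0 0 0 20'>/dev/null
python3 -m inch '.2 -.95 0 0 0 0 20;.2 -.95 0 0 0 0 20;.2 -.95 0 0 0 0 20;.3 -.95 0 0 0 0 20;.3 -.7 0 0 0 0 20;0 -.1 .3 0 0 0 20;0 0 .5 0 0 0 20;0 0 .4 0 0 0 20;0 0 0 0 0 0 20'; python3 go.py tm .0285
```

```text
time: 18.12
eef_pos: [0.5224, 0.081, 0.0631]
ee_rot: [-3.141, -0.015, 0.009]
force: [-0.5, -0.2, -1.7]
grip_width: 0.318
finger_force: 25.0
t 18.1167 tilt 0.3 turn(5deg) 0.05 shift now [0.04 0.   1.15] after turn [0.04 0.   1.15]
```

```bash
python3 -m inch '.06 0 .3 0 0 0 20;.06 0 .3 0 0 0 20;0 0 .2 0 0 0 20;0 0 .15 0 0 0 20;0 0 .1 0 0 0 20;0 0 .05 0 0 0 20;0 0 .03 0 0 0 20;0 0 0 0 0 0 20;0 0 0 0 0 0 20'
```

```text
time: 18.87
eef_pos: [0.5289, 0.0814, 0.0326]
ee_rot: [3.142, 0.016, 0.001]
force: [-0.3, 0.2, -0.3]
grip_width: 0.316
finger_force: 25.0
```

```bash
python3 -m inch '-.06 0 .05 0 0 0 20;0 0 .05 0 0 0 20;0 0 .04 0 0 0 20;0 0 0 0 0 0 20;0 0 0 0 0 0 20'
```

```text
time: 19.28
eef_pos: [0.5269, 0.0814, 0.0282]
ee_rot: [3.142, 0.016, 0.0]
force: [-0.9, -0.9, 1.4]
grip_width: 0.322
finger_force: 25.0
```

```bash
python3 -m inch '0 0 .02 0 0 0 20;0 0 0 0 0 0 33;0 0 0 0 0 0 36;0 0 0 0 0 0 40;0 0 0 0 0 0 46;0 0 0 0 0 0 46;0 0 -.3 0 0 0 46;0 0 -.6 0 0 0 46;0 0 -.9 0 0 0 46;0 0 -.9 0 0 0 80'; python3 go.py rl .11
```

```text
time: 20.12
eef_pos: [0.5262, 0.0814, 0.1093]
ee_rot: [-3.141, -0.016, 0.003]
force: [0.5, 1.5, -0.1]
grip_width: 0.531
finger_force: 0.0
t 20.1167 tilt 0.1 turn(5deg) -13.68 shift now [ 4.62  6.23 -0.03] after turn [-4.09  6.58 -0.02]
```

```bash
python3 -m inch '0 0 0 0 0 -.98 80;0 0 0 0 0 -.98 80;0 0 0 0 0 -.98 80;0 0 0 0 0 -.98 80;0 0 0 0 0 -.98 80;0 0 0 0 0 -.98 80;0 0 0 0 0 -.98 80;0 0 0 0 0 -.98 80;0 0 0 0 0 -.98 80;0 0 0 0 0 -.98 80' >/dev/null
python3 -m inch '0 0 0 0 0 -.98 80;0 0 0 0 0 -.98 80;0 0 0 0 0 -.98 80;0 0 0 0 0 -.94 80;-.3 .5 0 0 0 0 80;-.5 .8 0 0 0 0 80;-.5 .8 0 0 0 0 80;-.5 .8 0 0 0 0 80;-.5 .8 0 0 0 0 80;-.5 .8 0 0 0 0 80' >/dev/null
python3 -m inch '-.5 .8 0 0 0 0 80;-.5 .8 0 0 0 0 80;-.3 .5 0 0 0 0 80;0 0 0 0 0 0 80'; python3 go.py rl .024
python3 - <<'E'
from h import *
s,t=[optics.grab_frame(n) for n in("scene","top")]
b=near(blobs(t,"beech",30),(214,202));print(cen(b),rect(t,b,.019))
a=near(blobs(s,"beech",30),(327,195));print(tri(s,cen(a),t,cen(b)))
E
```

```text
time: 22.12
eef_pos: [0.6696, -0.1085, 0.1092]
ee_rot: [2.592, 1.771, 0.002]
force: [0.2, -0.5, -0.1]
grip_width: 0.85
finger_force: 0.0
t 22.1167 tilt 0.2 turn(5deg) -0.06 shift now [ 0.1  -0.16  2.84] after turn [ 0.1  -0.15  2.84]
[208.90421456 182.18390805] (array([0.56777551, 0.08977431]), 35.08121109008789, 8.892891883850098, -26.097305297851562)
(array([0.55725102, 0.07736884, 0.0462954 ]), np.float64(0.009323060327185566))
```

```bash
python3 -m inch '.05 -.08 .4 0 0 0 80;.05 -.08 .5 0 0 0 80;0 0 .5 0 0 0 80;0 0 .5 0 0 0 80;0 0 .4 0 0 0 80;0 0 .3 0 0 0 80;0 0 .2 0 0 0 80;0 0 0 0 0 0 80' ; python3 go.py rl .024
```

```text
time: 22.88
eef_pos: [0.6632, -0.0996, 0.0226]
ee_rot: [-2.588, -1.778, 0.003]
force: [-0.2, 0.8, -0.5]
grip_width: 0.852
finger_force: 0.0
t 22.8833 tilt 0.2 turn(5deg) -0.0 shift now [-0.1   0.16 -0.05] after turn [-0.1   0.16 -0.05]
```

```bash
python3 -m inch '0 0 0 0 0 0 20;0 0 0 0 0 0 20;0 0 0 0 0 0 20;0 0 0 0 0 0 20;0 0 0 0 0 0 20;0 0 0 0 0 0 20;0 0 0 0 0 0 20;0 0 0 0 0 0 20;0 0 0 0 0 0 20' 25
python3 -m inch '0 0 -.3 0 0 0 20;0 0 -.5 0 0 0 20;0 0 -.6 0 0 0 20;0 0 -.6 0 0 0 20;0 0 -.6 0 0 0 20;0 0 -.5 0 0 .7 20;0 0 -.3 0 0 .9 20;0 0 0 0 0 .9 20;0 0 0 0 0 .9 20;0 0 0 0 0 .9 20'; python3 go.py tl .13
python3 - <<'E'
from h import *
s,t=[optics.grab_frame(n) for n in("scene","top")]
a=cv2.resize(s["image"][110:290,170:470],(400,240)); b=cv2.resize(t["image"][80:260,80:380],(400,240))
cv2.imwrite("pics/g3.png",cv2.vconcat([a,b])[:,:,::-1])
E
```

```text
time: 23.63
eef_pos: [0.6643, -0.1, 0.0246]
ee_rot: [2.589, 1.779, 0.0]
force: [0.1, -0.2, 0.1]
grip_width: 0.316
finger_force: 25.0
time: 24.47
eef_pos: [0.6646, -0.1001, 0.1285]
ee_rot: [2.877, 1.259, 0.002]
force: [0.2, -0.3, -1.6]
grip_width: 0.314
finger_force: 25.0
t 24.4667 tilt 0.1 turn(5deg) 10.05 shift now [  8.63 -11.95  -0.06] after turn [ -3.67 -14.28  -0.05]
```

View pics/g3.png

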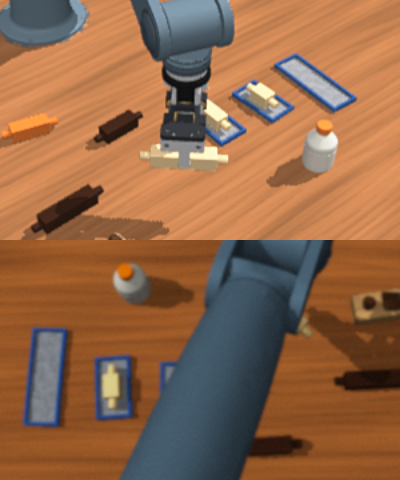

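The long rail is held level at (185,157) in the upper crop, and the middle rail lies in its tray at (218,120). I'll carry the long rail, moving in x first to stay clear of the bottle.

```bash
python3 -m inch '0 0 0 0 0 1 20;0 0 0 0 0 1 20;0 0 0 0 0 1 20;0 0 0 0 0 1 20;0 0 0 0 0 1 20;0 0 0 0 0 1 20;0 0 0 0 0 1 20;0 0 0 0 0 1 20;0 0 0 0 0 1 20;0 0 0 0 0 1 20'>/dev/null
python3 -m inch '-.4 0 0 0 0 0 20;-.8 0 0 0 0 0 20;-.8 0 0 0 0 0 20;-.8 0 0 0 0 0 20;-.5 0 0 0 0 0 20;-.3 -.5 0 0 0 0 20;0 -.9 0 0 0 0 20;0 -.95 0 0 0 0 20;0 -.95 0 0 0 0 20;0 -.95 0 0 0 0 20'>/dev/null
python3 -m inch '0 -.95 0 0 0 0 20;0 -.95 0 0 0 0 20;0 -.95 0 0 0 0 20;0 -.95 0 0 0 0 20;0 -.95 0 0 0 0 20;0 -.95 0 0 0 0 20;0 -.95 0 0 0 0 20;0 -.95 0 0 0 0 20;0 -.95 0 0 0 0 20;0 -.95 0 0 0 0 20'>/dev/null
python3 -m inch '0 -.5 0 0 0 0 20;0 0 .3 0 0 0 20;0 0 .5 0 0 0 20;0 0 .5 0 0 0 20;0 0 .5 0 0 0 20;0 0 .3 0 0 0 20;0 0 0 0 0 0 20'; python3 go.py tl .0285
```

```text
time: 27.65
eef_pos: [0.5728, 0.33, 0.0593]
ee_rot: [3.138, -0.071, -0.01]
force: [-0.1, -0.7, -1.3]
grip_width: 0.317
finger_force: 25.0
t 27.65 tilt 0.4 turn(5deg) 0.08 shift now [ 0.14 -0.13  1.02] after turn [ 0.13 -0.13  1.03]
```

```bash
python3 -m inch '.08 -.05 .25 0 0 .06 20;.07 -.05 .25 0 0 0 20;0 0 .15 0 0 0 20;0 0 .1 0 0 0 20;0 0 .1 0 0 0 20;0 0 .05 0 0 0 20;0 0 0 0 0 0 20;0 0 0 0 0 0 20'; python3 go.py tl .0285
```

```text
time: 28.32
eef_pos: [0.5798, 0.3348, 0.0367]
ee_rot: [-3.141, 0.077, -0.0]
force: [-0.4, 1.0, -1.8]
grip_width: 0.317
finger_force: 25.0
t 28.3167 tilt 0.0 turn(5deg) 0.04 shift now [-0.09  0.05  0.27] after turn [-0.09  0.05  0.27]
```

```bash
python3 -m inch '0 0 .08 0 0 0 20;0 0 .07 0 0 0 20;0 0 .06 0 0 0 20;0 0 .05 0 0 0 20;0 0 .02 0 0 0 20;0 0 0 0 0 0 20;0 0 0 0 0 0 20'
```

```text
time: 28.9
eef_pos: [0.5797, 0.3347, 0.0286]
ee_rot: [3.141, -0.077, -0.0]
force: [-2.2, -1.9, 5.4]
grip_width: 0.318
finger_force: 25.0
```

Force shows contact with the floor. I'll release, rise, and back off to clear the view.

```bash
python3 -m inch '0 0 0 0 0 0 33;0 0 0 0 0 0 36;0 0 0 0 0 0 40;0 0 0 0 0 0 46;0 0 0 0 0 0 46;0 0 -.3 0 0 0 46;0 0 -.6 0 0 0 46;0 0 -.9 0 0 0 46;0 0 -.9 0 0 0 46;0 0 -.9 0 0 0 46'
python3 -m inch '0 0 -.9 0 0 0 46;-.9 -.6 0 0 0 0 46;-.9 -.6 0 0 0 0 46;-.9 -.6 0 0 0 0 46;-.9 -.6 0 0 0 0 46;-.9 -.6 0 0 0 0 46;-.9 -.6 0 0 0 0 46;-.9 -.6 0 0 0 0 46;0 -.6 0 0 0 0 46;0 0 0 0 0 0 46'
python3 - <<'E'
from h import *
s,t=[optics.grab_frame(n) for n in("scene","top")]
for p,q,n in(((114,183),(406,172),"l"),((165,191),(367,186),"s"),((214,202),(327,198),"m")):
    b=near(blobs(t,"beech",30),p);a=near(blobs(s,"beech",30),q);u=near(blobs(t,"blue"),p)
    x,e=tri(s,cen(a),t,cen(b));c,w,h,g=rect(t,b,.019);T=rect(t,u,.006)
    print(n,x.round(4),round(e,4),c.round(4),round(w),round(h),round(g,1),"tray",T[0].round(4),round(T[3],1))
for p,q,n in(((283,234),(259,205),"wm"),((361,185),(221,266),"wl")): print(n,rect(t,near(blobs(t,"walnut"),p),.015)[0].round(4))
cv2.imwrite("pics/end_t.png",t["image"][:,:,::-1]);cv2.imwrite("pics/end_s.png",s["image"][:,:,::-1])
E
```

```text
time: 29.73
eef_pos: [0.5796, 0.3347, 0.1377]
ee_rot: [-3.141, 0.077, -0.0]
force: [0.6, -0.4, 0.7]
grip_width: 0.491
finger_force: 0.0
time: 30.57
eef_pos: [0.3966, 0.4903, 0.1641]
ee_rot: [-3.139, 0.071, -0.002]
force: [0.2, 0.5, 0.6]
grip_width: 0.488
finger_force: 0.0
l [0.5778 0.3372 0.0215] 0.0006 [0.578  0.3382] 152 32 -2.5 tray [0.577  0.3323] -2.7
s [0.5522 0.2023 0.0238] 0.0003 [0.5528 0.2035] 82 32 1.6 tray [0.5536 0.2012] 2.7
m [0.5246 0.0825 0.0232] 0.0006 [0.5247 0.083 ] 118 32 0.2 tray [0.5236 0.0802] 0.0
wm [ 0.4381 -0.0867]
wl [ 0.5555 -0.2826]
```

View pics/end_t.png

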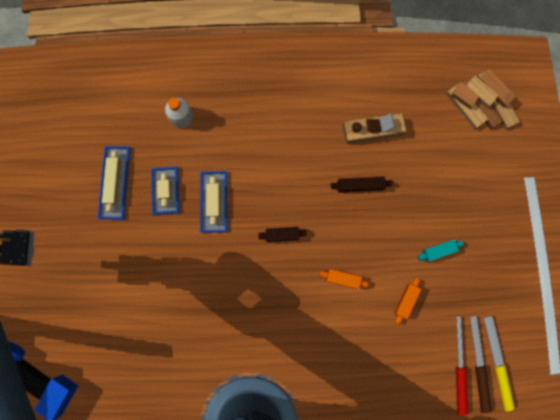

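View pics/end_s.png

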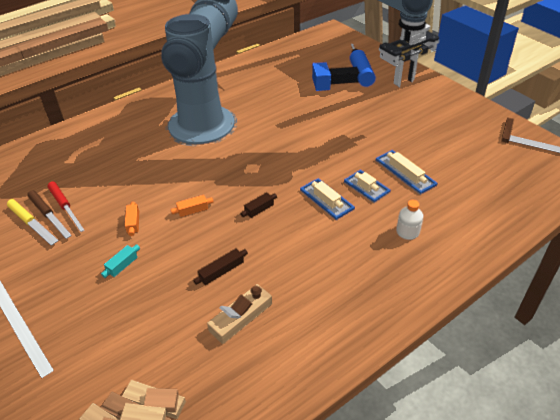

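All three beech rails lie in their trays, at (114,183), (165,191) and (214,202) in the top view. They are within 6 mm and about 1° of the tray lines, and the walnut rails, plane and bottle haven't moved. I'll hand it in.

```bash
python3 -c "
from workcell import r
print(r.sign_off())"
```

```text
the job is handed in; nothing more can be done
None
```

I laid all three beech rails in their matching trays, within about 6 mm of centre and 1° of straight by my last camera check, left the walnut rails, plane and bottle in place, and handed the job in at about 31 s of the 83 s allowed; no verdict came back.

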